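# Put a stencil dauber away in the ring of its size

### The job

Take the wooden stencil dauber that stands on the brown card and, holding it upright, try its barrel in the rack's rings one after another, starting with the widest, letting the barrel's end slip about a centimetre into each ring that takes it, until a ring is too narrow and stops it. Only rest it gently on that ring, do not force it; then go back to the last ring that took it, lower it (do not drop it) until its collar sits flat on that ring, and let go. Leave the two daubers on the plywood board, the paint bottle and the brush beaker where they are.

Things in the scene. Friction and masses are not known exactly. Their poses are not given: they have to be found in the camera images.
- dauber_a: pale wooden stencil dauber, upright, 0.09 kg. Barrel 45 mm long, 2 mm bevel at its end, 28, 24 or 20 mm thick (one of each; which is not told, feel it); collar 38 mm wide, 45-51 mm up; round grip knob 22 mm wide, 51-97 mm up. All three are alike but for the barrel. Origin: centre of the lower end, z up. Put away only the one standing on the brown card; the other two stand on the board.
- dauber_b: pale wooden stencil dauber, upright, 0.09 kg. Barrel 45 mm long, 2 mm bevel at its end, 28, 24 or 20 mm thick (one of each; which is not told, feel it); collar 38 mm wide, 45-51 mm up; round grip knob 22 mm wide, 51-97 mm up. All three are alike but for the barrel. Origin: centre of the lower end, z up. Put away only the one standing on the brown card; the other two stand on the board.
- dauber_c: pale wooden stencil dauber, upright, 0.09 kg. Barrel 45 mm long, 2 mm bevel at its end, 28, 24 or 20 mm thick (one of each; which is not told, feel it); collar 38 mm wide, 45-51 mm up; round grip knob 22 mm wide, 51-97 mm up. All three are alike but for the barrel. Origin: centre of the lower end, z up. Put away only the one standing on the brown card; the other two stand on the board.
- rack: fixed rack: wooden foot 75 x 250 x 12 mm, two posts, steel rail 35 mm behind the ring centres (rail top 99 mm up). Four rigid steel rings stand out from the rail towards the robot in a row along y, centres 55 mm apart, widest at +y. Origin: on the table beneath the middle of the row; z up. Open room below the rings down to the foot.
- ring_1: first, widest ring of the rack: level steel ring with a 30 mm hole, wall 6 mm, 8 mm thick. Origin: centre of its hole at its underside, which is 90 mm above the table (top face 98 mm above it), z up.
- ring_2: second ring of the rack: level steel ring with a 26 mm hole, wall 6 mm, 8 mm thick. Origin: centre of its hole at its underside, which is 90 mm above the table (top face 98 mm above it), z up.
- ring_3: third ring of the rack: level steel ring with a 22 mm hole, wall 6 mm, 8 mm thick. Origin: centre of its hole at its underside, which is 90 mm above the table (top face 98 mm above it), z up.
- ring_4: fourth, narrowest ring of the rack: level steel ring with a 18 mm hole, wall 6 mm, 8 mm thick. Origin: centre of its hole at its underside, which is 90 mm above the table (top face 98 mm above it), z up. None of the three barrels goes into it. Ring_1 takes all three. The last ring that takes a barrel is 2 mm wider than it.
- card: plain brown card fixed flat on the table, 110 x 150 x 3 mm, with the dauber to be put away standing on it. Origin: centre of its underside, at table height.
- board: thin plywood board fixed flat on the table, 90 x 190 x 3 mm, with the two other daubers standing on it. Origin: centre of its underside.
- bottle: red paint bottle, 72 mm in diameter, 210 mm tall, standing. Origin: centre of its underside.
- beaker: green beaker, 72 mm in diameter, 100 mm tall, with brushes sticking up to 190 mm. Origin: centre of its underside.

How it is judged:
By the outcome, as a careful person would: the job done as asked, in the order asked, and still so for the second after the job is handed in, with the robot touching nothing.
It also fails if it takes over 67 s, if anything falls off the work surface, if the arm or the gripper's body presses on something with over 40 N, if the wrist force passes 120 N, or if a joint passes its speed limit or range.

### The arm

A 6-joint arm with a two-finger parallel gripper is mounted at the origin on the work surface. World frame = base frame: x ahead of the robot, y to its left, z up, the work surface at z = 0. Lengths are in m, angles in degrees, forces in N, time in s.
With the tool pointing down it reaches from about 0.35 to 0.875 m from the base axis. Payload 4.2 kg.
Tool frame: the origin (TCP) lies on the centre line of the jaws, within the pads' length; the fingertips stand 25 mm ahead of it and the grasp point (between the pads) lies 6 mm ahead of it; z points along the fingers, y is the line along which they close (so a half turn about z gives the same grasp; the last joint's range is limited). The gripper opens to 87 mm and grips with 3 to 60 N. Pads are 19 mm wide; open, the fingers measure 117 mm over their backs; the gripper's body (75 mm by 190 mm) begins 51 mm behind the grasp point.
Start: joints at [-49.756, 22.042, 0.453, 0, -68.411, -14.817], TCP at [0.268, -0.564, 0.248] pointing down, gripper open.
Joint ranges: [-179.83, 179.83], [-69.29, 118.12], [-61.27, 80.66], [-181.25, 117.63], [-171.15, -9.14], [-177.46, 177.46]. Speed limits (degrees/s): [159.86, 159.86, 180, 180, 180, 180].

### API

Orientations are given as a 3x3 rotation matrix whose columns are the frame's x, y, z axes.
In Python, from station import r gives the robot as it stands.
- The arm moves only by the tool move_arm, never from a script. Its argument "series" is a list of rows, each an object with "grip": the opening, from 0 (shut) to 1 (fully open); "xyz": the shift along the tool's x, y, z in mm, a list of three; "angular": the turn, a rotation vector about the tool's x, y, z in rad, a list of three. A call has 1 to 10 rows; each row is the pose to reach, as a shift and turn from the pose commanded when the call began, along the tool's axes at that moment; what a row does not reach only later rows make up. A row lasts 1/10 s, in which the tool goes at most 50 mm and 8.59 degrees, less where a joint would pass 70% of its speed; a pose out of reach is approached as far as the arm can. A call with a gripper value outside its range is refused whole. The fingers move at their own pace and stop on an object; the grip force is fixed at half the most. Time passes only in rows, so rows that repeat a pose let the fingers close. It gives the time, the measured TCP pose, the force, the opening and the grip force at its end, in the units of the state.
- r.sense(): the state, without advancing time (a new reading comes with each control period).
- r.capture(name): name is "scene" or "top" or "wrist"; returns a dict with "img" (400x640x3 uint8, red, green, blue), "camera_matrix" (3x3 intrinsics, pixels), "k1" (the pictures are not rectified: a ray, as slopes to the right and down, at radius r is drawn at 1 + k1 r^2 times it, then the intrinsics apply), "rvec" (rotation vector, rad) and "tvec" (3), from world to camera coordinates, as OpenCV has them; the wrist camera has in their place "hand_eye" (4x4, takes a point from camera to tool coordinates, whose origin is the TCP and whose axes are the flange's). Camera axes: x right, y down, z forward; pixel columns grow to the right and rows downward; lengths in m; the calibration is good to about 2 mm. A picture is of the moment at which its call begins: read the wrist's pose just before it. There is no depth.
- r.finish_job(): hands the job in; it is judged then, once.
The state is a dict: "time_s": time; "joints": joint angles; "joint_velocities": joint speeds; "effort": joint torques, N m; "tcp_pos": TCP position; "ee_rot": TCP orientation; "wrist_force": force on the tool from outside, world axes, zero at the start; "moment": the same for the moment, N m; "gripper_width": opening from 0.0 (shut) to 1.0 (fully open); "gripper_force": force on a finger pad.
Only numpy, scipy, OpenCV 4.12 (cv2) and the standard library are available. Lean on these libraries where they do the work, as an engineer would, in place of code of your own. Each camera call takes 0.05 s, during which the arm holds its last target. There are 200 camera calls.

## Working session

There is one attempt and no reset: what is moved stays moved. The work goes in short steps, Python scripts to look and compute and a tool call to move; the robot and the scene stay as the last step left them, time stands still between calls to the robot, and variables do not carry over. Pictures are saved under pics/ and viewed, at most 10 in all, crops included, and the job is handed in when it is done.

Besides the shell and the picture viewer there is one more tool, called after "Call:" as name([rows], argument=value, ...), one row to a line, values as JSON. move_arm: Moves the arm, as the interface text tells. Its arguments: {"type":"object","properties":{"series":{"type":"array"}},"required":["series"]}

```bash
mkdir -p pics; ls
python3 - <<'E'
from station import r
import cv2,numpy as np,pickle
s=r.sense(); print(s)
d={}
for n in ("scene","top"):
    c=r.capture(n); d[n]=c
    cv2.imwrite(f"pics/{n}0.png",c["img"][:,:,::-1])
    print(n,{k:np.round(v,4).tolist() for k,v in c.items() if k!="img"})
pickle.dump(d,open("d.pkl","wb"))
E
```

```text
pics
{'time_s': 0.0, 'joints': array([-4.97555362e+01,  2.20887242e+01,  3.80513984e-01, -2.90704379e-02,
       -6.84140207e+01, -1.48155612e+01]), 'joint_velocities': array([-0.05741541,  0.06394197, -0.02189786, -0.04042366, -0.02378068,
       -0.01599194]), 'effort': array([-1.55478274e-04, -3.90667105e+01,  1.87401438e+01,  4.21976969e+00,
        1.09029369e-02, -1.97760760e-04]), 'tcp_pos': array([ 0.26813537, -0.56393997,  0.24648584]), 'ee_rot': array([[-9.03199109e-01, -4.29220610e-01, -1.01809409e-03],
       [-4.29221808e-01,  9.03197045e-01,  1.93312663e-03],
       [ 8.98017766e-05,  2.18298644e-03, -9.99997613e-01]]), 'wrist_force': array([ 0.55427509,  0.04171063, -0.243419  ]), 'moment': array([ 0.02061   , -0.05879648, -0.02840007]), 'gripper_force': 0.0, 'gripper_width': 1.0016989394394082}
scene {'camera_matrix': [[386.6626, 0.0, 317.5718], [0.0, 386.6626, 199.2846], [0.0, 0.0, 1.0]], 'k1': -0.0109, 'rvec': [2.303, 0.5483, -0.2309], 'tvec': [-0.564, -0.0865, 1.289]}
top {'camera_matrix': [[401.6764, 0.0, 320.2553], [0.0, 401.6764, 196.3247], [0.0, 0.0, 1.0]], 'k1': -0.0839, 'rvec': [2.1658, -2.178, 0.0708], 'tvec': [0.0812, 0.5935, 0.9811]}
```

View pics/scene0.png

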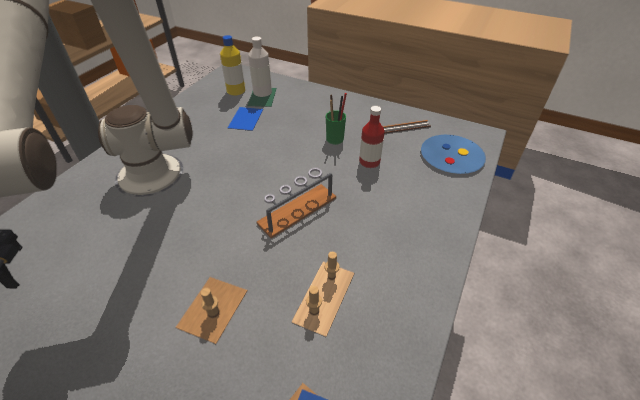

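View pics/top0.png

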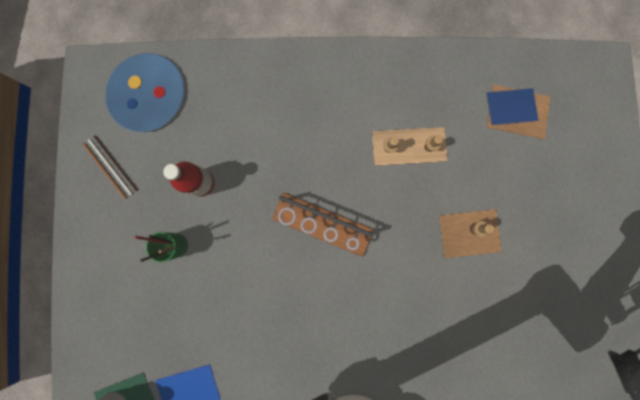

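The scene view shows the card dauber at about (209,303) and the rings at about (270,198) to (316,173). In the top view the dauber is at about (486,229) and the rings run from (287,216), the widest, to (353,243). Next I'll enlarge these areas and measure them.

```bash
cat > h.py <<'E'
import cv2,numpy as np
def ray(c,uv,T=None):
    """world ray(s) origin,dir ; T = world<-camera 4x4 for the wrist"""
    n=cv2.undistortPoints(np.array(uv,float).reshape(-1,1,2),np.array(c["camera_matrix"]),np.array([c["k1"],0,0,0.]))[:,0]
    d=np.c_[n,np.ones(len(n))]
    if T is None:
        R=cv2.Rodrigues(np.array(c["rvec"]))[0]; return -R.T@np.array(c["tvec"]).ravel(), d@R
    return T[:3,3], d@T[:3,:3].T
def plane(c,uv,z,T=None):
    o,d=ray(c,uv,T); return o+d*((z-o[2])/d[:,2])[:,None]
def wT(c,s):
    M=np.eye(4);M[:3,:3]=s["ee_rot"];M[:3,3]=s["tcp_pos"];return M@np.array(c["hand_eye"])
def crop(im,x,y,w,h,k): return cv2.resize(im[y:y+h,x:x+w],None,fx=k,fy=k,interpolation=cv2.INTER_CUBIC)
E
python3 - <<'E'
from h import *
import pickle
d=pickle.load(open("d.pkl","rb"))
t,s=d["top"]["img"],d["scene"]["img"]
m=np.vstack([np.hstack([crop(t,270,190,100,75,4),crop(t,430,195,100,75,4)]),np.hstack([crop(s,250,160,100,75,4),crop(s,175,270,100,75,4)])])
cv2.imwrite("pics/m.png",m[:,:,::-1])
print("top guess",plane(d["top"],[[287,216],[309,226],[331,235],[353,243]],.098).round(4).tolist())
print("scene",plane(d["scene"],[[316,173],[301,181],[286,189],[270,198]],.098).round(4).tolist())
print(plane(d["top"],[[488,229]],.1),plane(d["scene"],[[208,292]],.095))
print("board daubers",plane(d["top"],[[393,146],[433,145]],.09).round(3).tolist(),plane(d["scene"],[[333,255],[314,290]],.095).round(3).tolist())
E
```

```text
top guess [[0.5427, 0.1539, 0.098], [0.5193, 0.103, 0.098], [0.4984, 0.0523, 0.098], [0.4797, 0.0018, 0.098]]
scene [[0.5501, 0.1524, 0.098], [0.5274, 0.1017, 0.098], [0.5056, 0.0533, 0.098], [0.4843, 0.0022, 0.098]]
[[ 0.50921553 -0.31246692  0.1       ]] [[ 0.516337   -0.31105806  0.095     ]]
board daubers [[0.707, -0.096, 0.09], [0.709, -0.192, 0.09]] [[0.721, -0.093, 0.095], [0.725, -0.2, 0.095]]
```

View pics/m.png

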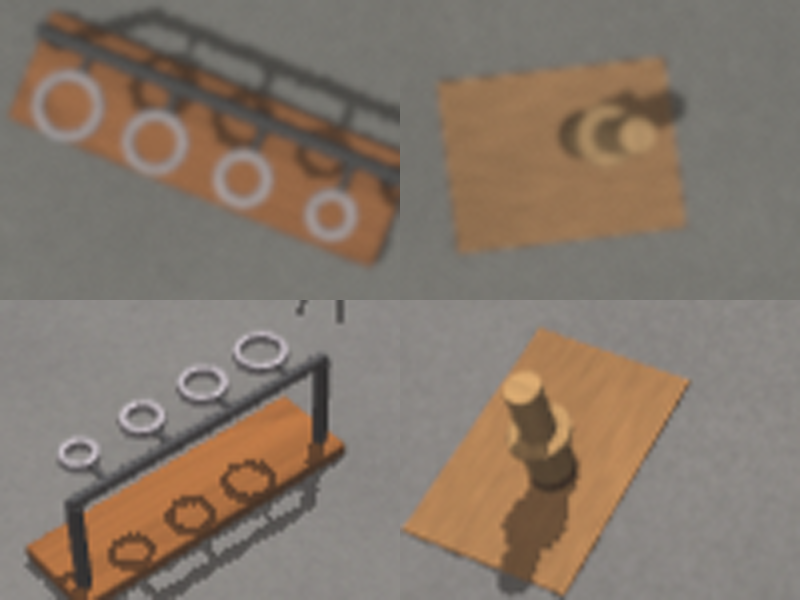

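The mosaic gives ring centres in the top view at about (286.7,216.5), (308.7,225.7), (330.7,234.7) and (352.7,243.7). The knob top is at (489.5,228.5) in the top view and (206,291.3) in the scene view.

Run:
```python
from h import *
import pickle
from station import r
d=pickle.load(open("d.pkl","rb"))
A=[[286.75,216.5],[308.75,225.75],[330.75,234.75],[352.75,243.75],[489.5,228.5]]
B=[[315.25,172.5],[300.75,180.75],[285.5,189.5],[269.75,198.25],[206,291.3]]
for i in range(5):
    z=.1 if i==4 else .098
    a=plane(d["top"],[A[i]],z)[0];b=plane(d["scene"],[B[i]],z)[0]
    print(i+1,a.round(4),b.round(4),((a+b)/2).round(4))
print("bottle top/beaker",plane(d["top"],[[171,172]],.21).round(3),plane(d["top"],[[168,245]],.1).round(3))
s=r.sense();c=r.capture("wrist")
print({k:np.round(v,4).tolist() for k,v in c.items() if k!="img"})
m=np.array([.513,-.3165,.25])
print("shift tool mm",(s["ee_rot"].T@(m-s["tcp_pos"])*1000).round(1))
cv2.imwrite("pics/w0.png",c["img"][:,:,::-1])
```

```text
1 [0.5415 0.1545 0.098 ] [0.5471 0.1534 0.098 ] [0.5443 0.1539 0.098 ]
2 [0.5199 0.1036 0.098 ] [0.5262 0.1024 0.098 ] [0.5231 0.103  0.098 ]
3 [0.4989 0.0529 0.098 ] [0.5054 0.0509 0.098 ] [0.5022 0.0519 0.098 ]
4 [0.478  0.0024 0.098 ] [0.4842 0.0011 0.098 ] [0.4811 0.0018 0.098 ]
5 [ 0.5103 -0.3161  0.1   ] [ 0.5141 -0.3136  0.1   ] [ 0.5122 -0.3149  0.1   ]
bottle top/beaker [[0.632 0.387 0.21 ]] [[0.476 0.434 0.1  ]]
{'camera_matrix': [[330.9166, 0.0, 320.8709], [0.0, 330.9166, 199.6006], [0.0, 0.0, 1.0]], 'k1': -0.0652, 'hand_eye': [[0.0008, -0.9654, -0.2609, 0.0707], [1.0, 0.0005, 0.0011, -0.0005], [-0.001, -0.2609, 0.9654, -0.1364], [0.0, 0.0, 0.0, 1.0]]}
shift tool mm [-327.4  118.5   -3.2]
```

Call:
move_arm([
  {"grip": 1,"xyz": [-40,15,6],"angular": [0,0,0]},
  {"grip": 1,"xyz": [-85,31,12],"angular": [0,0,0]},
  {"grip": 1,"xyz": [-130,48,18],"angular": [0,0,0]},
  {"grip": 1,"xyz": [-175,64,25],"angular": [0,0,0]},
  {"grip": 1,"xyz": [-220,80,31],"angular": [0,0,0]},
  {"grip": 1,"xyz": [-260,95,37],"angular": [0,0,0]},
  {"grip": 1,"xyz": [-295,108,42],"angular": [0,0,0]},
  {"grip": 1,"xyz": [-318,116,45],"angular": [0,0,0]},
  {"grip": 1,"xyz": [-327,120,46],"angular": [0,0,0]},
  {"grip": 1,"xyz": [-327,120,46],"angular": [0,0,0]},
])

```text
time_s: 1.15
tcp_pos: [0.5126, -0.3148, 0.201]
ee_rot: [[-0.902, -0.431, -0.001], [-0.431, 0.902, 0.0], [0.001, 0.001, -1.0]]
wrist_force: [0.0, -0.3, 0.4]
gripper_width: 0.999
gripper_force: 0.0
```

```bash
cat > look.py <<'E'
import sys
from h import *
from station import r
s=r.sense();c=r.capture("wrist")
print(s["time_s"],s["tcp_pos"].round(4),s["ee_rot"].round(4).tolist(),s["wrist_force"].round(2),s["gripper_width"])
import pickle; pickle.dump((s,c),open(sys.argv[1]+".pkl","wb"))
cv2.imwrite(f"pics/{sys.argv[1]}.png",c["img"][:,:,::-1])
E
python3 look.py w1
```

```text
1.15 [ 0.5126 -0.3148  0.201 ] [[-0.9023, -0.431, -0.001], [-0.431, 0.9023, 0.0004], [0.0007, 0.0007, -1.0]] [ 0.01 -0.34  0.45] 0.9987776675818837
```

View pics/w1.png

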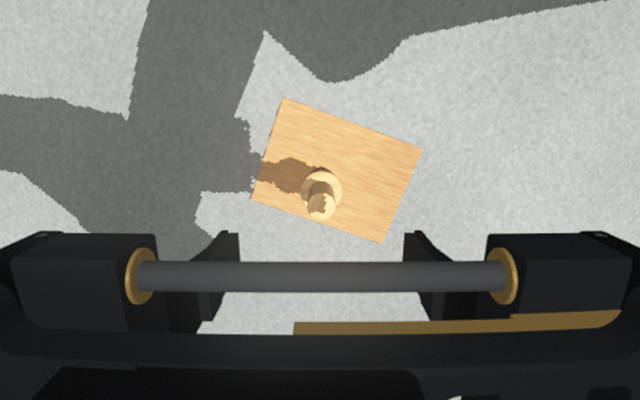

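The knob top is at about (321,206), the collar is above it at (321,188), and the jaws lie below. I'll measure it from a crop.

Run:
```python
from h import *
import pickle
s,c=pickle.load(open("w1.pkl","rb"))
cv2.imwrite("pics/w1c.png",crop(c["img"],285,155,80,75,8)[:,:,::-1])
p=plane(c,[[321,206],[321,188]],.1,wT(c,s)); print(p.round(4))
```

```text
[[ 0.5112 -0.3155  0.1   ]
 [ 0.4987 -0.3215  0.1   ]]
```

View pics/w1c.png

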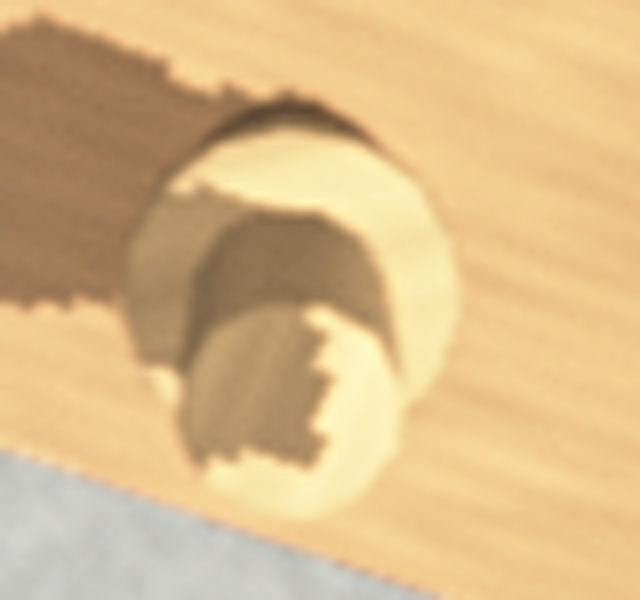

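The knob top circle centres at about (321.5,206.3), which puts it at tool (1.5, 0) mm. I'll descend and grip.

Call:
move_arm([
  {"grip": 1,"xyz": [1.5,0,20],"angular": [0,0,0]},
  {"grip": 1,"xyz": [1.5,0,50],"angular": [0,0,0]},
  {"grip": 1,"xyz": [1.5,0,80],"angular": [0,0,0]},
  {"grip": 1,"xyz": [1.5,0,105],"angular": [0,0,0]},
  {"grip": 1,"xyz": [1.5,0,116],"angular": [0,0,0]},
  {"grip": 1,"xyz": [1.5,0,116],"angular": [0,0,0]},
  {"grip": 0.5,"xyz": [1.5,0,116],"angular": [0,0,0]},
  {"grip": 0.3,"xyz": [1.5,0,116],"angular": [0,0,0]},
  {"grip": 0.1,"xyz": [1.5,0,116],"angular": [0,0,0]},
  {"grip": 0.1,"xyz": [1.5,0,116],"angular": [0,0,0]},
])

```text
time_s: 2.2
tcp_pos: [0.5113, -0.3164, 0.0865]
ee_rot: [[-0.903, -0.43, 0.002], [-0.43, 0.903, -0.001], [-0.001, -0.001, -1.0]]
wrist_force: [-0.0, 0.9, 0.2]
gripper_width: 0.722
gripper_force: 0.0
```

Call:
move_arm([
  {"grip": 0,"xyz": [0,0,0],"angular": [0,0,0]},
  {"grip": 0,"xyz": [0,0,0],"angular": [0,0,0]},
  {"grip": 0,"xyz": [0,0,0],"angular": [0,0,0]},
  {"grip": 0,"xyz": [0,0,0],"angular": [0,0,0]},
  {"grip": 0,"xyz": [0,0,0],"angular": [0,0,0]},
])

```text
time_s: 2.7
tcp_pos: [0.5108, -0.3163, 0.0855]
ee_rot: [[-0.903, -0.429, -0.0], [-0.429, 0.903, 0.0], [0.0, 0.0, -1.0]]
wrist_force: [-0.5, 0.8, 0.1]
gripper_width: 0.267
gripper_force: 0.2
```

Call:
move_arm([
  {"grip": 0,"xyz": [0,0,0],"angular": [0,0,0]},
  {"grip": 0,"xyz": [0,0,0],"angular": [0,0,0]},
  {"grip": 0,"xyz": [0,0,0],"angular": [0,0,0]},
  {"grip": 0,"xyz": [0,0,-5],"angular": [0,0,0]},
  {"grip": 0,"xyz": [0,0,-20],"angular": [0,0,0]},
  {"grip": 0,"xyz": [0,0,-50],"angular": [0,0,0]},
  {"grip": 0,"xyz": [0,0,-90],"angular": [0,0,0]},
  {"grip": 0,"xyz": [0,0,-120],"angular": [0,0,0]},
  {"grip": 0,"xyz": [0,0,-130],"angular": [0,0,0]},
  {"grip": 0,"xyz": [0,0,-130],"angular": [0,0,0]},
])

```text
time_s: 3.7
tcp_pos: [0.5113, -0.3164, 0.2172]
ee_rot: [[-0.903, -0.429, 0.003], [-0.429, 0.903, -0.001], [-0.003, -0.002, -1.0]]
wrist_force: [-0.3, 0.1, -1.3]
gripper_width: 0.242
gripper_force: 30.0
```

```bash
python3 look.py w2
python3 - <<'E'
from station import r
import numpy as np
s=r.sense()
for p in ([.5443,.1539],[.5,.06]):
  m=np.array([*p,.215]); print((s["ee_rot"].T@(m-s["tcp_pos"])*1000).round(1))
E
```

```text
3.7 [ 0.5113 -0.3164  0.2172] [[-0.9032, -0.4293, 0.0035], [-0.4293, 0.9032, -0.0008], [-0.0028, -0.0023, -1.0]] [-0.32  0.06 -1.28] 0.24162822664452782
[-232.1  409.9    0.5]
[-151.8  344.1    0.5]
```

View pics/w2.png

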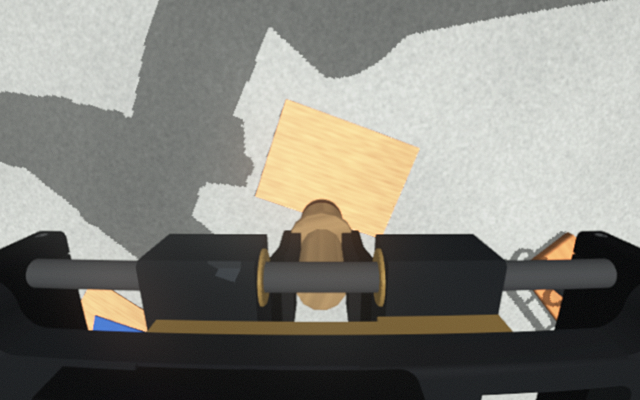

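The dauber is held upright and central at u≈321, with its lower end at about (321,202). Next I'll move near ring 1, offset so that the rings stay visible.

Call:
move_arm([
  {"grip": 0,"xyz": [-20,30,0],"angular": [0,0,0]},
  {"grip": 0,"xyz": [-44,65,0],"angular": [0,0,0]},
  {"grip": 0,"xyz": [-70,104,0],"angular": [0,0,0]},
  {"grip": 0,"xyz": [-97,143,0],"angular": [0,0,0]},
  {"grip": 0,"xyz": [-124,183,0],"angular": [0,0,0]},
  {"grip": 0,"xyz": [-150,222,0],"angular": [0,0,0]},
  {"grip": 0,"xyz": [-177,262,0],"angular": [0,0,0]},
  {"grip": 0,"xyz": [-204,302,0],"angular": [0,0,0]},
  {"grip": 0,"xyz": [-231,342,0],"angular": [0,0,0]},
  {"grip": 0,"xyz": [-250,370,0],"angular": [0,0,0]},
])

```text
time_s: 4.75
tcp_pos: [0.5767, 0.1278, 0.2128]
ee_rot: [[-0.902, -0.431, -0.004], [-0.431, 0.902, -0.001], [0.005, 0.001, -1.0]]
wrist_force: [1.2, -0.7, -1.4]
gripper_width: 0.246
gripper_force: 30.0
```

Call:
move_arm([
  {"grip": 0,"xyz": [-15,22,0],"angular": [0,0,0]},
  {"grip": 0,"xyz": [-25,36,0],"angular": [0,0,0]},
  {"grip": 0,"xyz": [-27,40,0],"angular": [0,0,0]},
  {"grip": 0,"xyz": [-27,40,0],"angular": [0,0,0]},
  {"grip": 0,"xyz": [-27,40,0],"angular": [0,0,0]},
])

```text
time_s: 5.25
tcp_pos: [0.5846, 0.1717, 0.2151]
ee_rot: [[-0.904, -0.428, -0.001], [-0.428, 0.904, -0.001], [0.001, -0.0, -1.0]]
wrist_force: [-0.0, 0.0, -0.9]
gripper_width: 0.239
gripper_force: 30.0
```

```bash
python3 look.py w3
```

```text
5.25 [0.5846 0.1717 0.2151] [[-0.9036, -0.4283, -0.0012], [-0.4283, 0.9036, -0.0007], [0.0014, -0.0001, -1.0]] [-0.01  0.04 -0.85] 0.2393688291836731
```

View pics/w3.png

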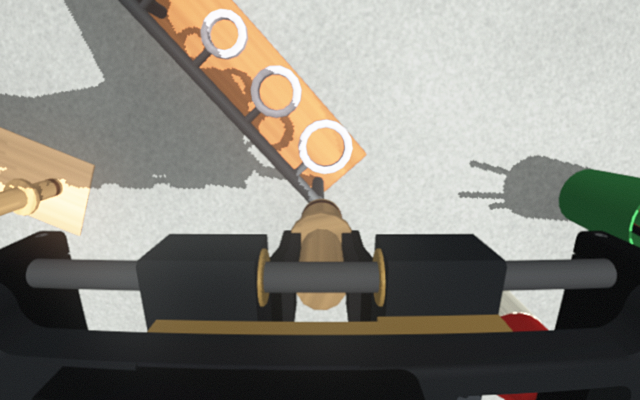

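Rings 1 to 3 are at about (326,147), (276,92) and (224,34), and the dauber end is at (321,202). I'll segment the holes, which have saturated wood behind them.

```bash
cat > rings.py <<'E'
import sys,pickle
from h import *
s,c=pickle.load(open(sys.argv[1]+".pkl","rb"))
sat=cv2.cvtColor(c["img"],cv2.COLOR_RGB2HSV)[:,:,1]
m=(sat>90).astype(np.uint8)
n,l,st,ce=cv2.connectedComponentsWithStats(m,connectivity=4)
for a in sys.argv[2:]:
    u,v=map(int,a.split(","))
    k=l[v,u]
    cs,_=cv2.findContours((l==k).astype(np.uint8),0,cv2.CHAIN_APPROX_NONE)
    e=cv2.fitEllipse(cv2.convexHull(max(cs,key=len)))
    p=plane(c,[e[0]],.094,wT(c,s))[0]
    print(a,st[k].tolist(),np.round(e[0],1),np.round(e[1],1),"world",p.round(4),"tool mm",(s["ee_rot"].T@(p-s["tcp_pos"])*1000).round(1))
E
python3 rings.py w3 326,147 276,92 224,34
```

```text
326,147 [307, 128, 37, 38, 1094] [324.9 146.3] [36.9 37.3] world [0.5436 0.1555 0.094 ] tool mm [ 43.8   2.9 121.2]
276,92 [259, 75, 34, 35, 928] [275.7  91.6] [33.2 35.2] world [0.5226 0.1047 0.094 ] tool mm [ 84.6 -34.  121.2]
224,34 [211, 19, 27, 30, 635] [223.8  34.1] [26.6 30.1] world [0.5014 0.054  0.094 ] tool mm [125.3 -70.7 121.3]
```

Call:
move_arm([
  {"grip": 0,"xyz": [15,1,0],"angular": [0,0,0]},
  {"grip": 0,"xyz": [32,2,0],"angular": [0,0,0]},
  {"grip": 0,"xyz": [42,3,5],"angular": [0,0,0]},
  {"grip": 0,"xyz": [44,3,14],"angular": [0,0,0]},
  {"grip": 0,"xyz": [44,3,24],"angular": [0,0,0]},
  {"grip": 0,"xyz": [44,3,30],"angular": [0,0,0]},
  {"grip": 0,"xyz": [44,3,32],"angular": [0,0,0]},
  {"grip": 0,"xyz": [44,3,32],"angular": [0,0,0]},
  {"grip": 0,"xyz": [44,3,32],"angular": [0,0,0]},
])

```text
time_s: 6.2
tcp_pos: [0.5443, 0.1569, 0.1836]
ee_rot: [[-0.903, -0.429, 0.0], [-0.429, 0.903, -0.0], [-0.0, -0.0, -1.0]]
wrist_force: [0.2, 0.6, -1.4]
gripper_width: 0.242
gripper_force: 30.0
```

```bash
python3 look.py w4; python3 rings.py w4
python3 - <<'E'
import cv2
from h import *
im=cv2.imread("pics/w4.png")
cv2.imwrite("pics/w4c.png",crop(im,200,100,200,150,4))
E
```

```text
6.2 [0.5443 0.1569 0.1836] [[-0.9031, -0.4295, 0.0003], [-0.4295, 0.9031, -0.0001], [-0.0003, -0.0002, -1.0]] [ 0.21  0.55 -1.41] 0.2421759997705883
```

View pics/w4c.png

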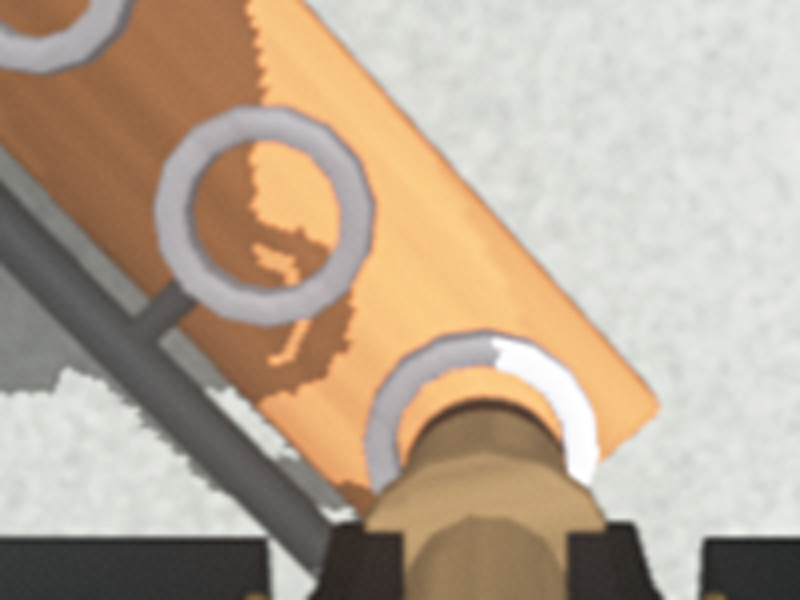

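The crop shows ring 1 (crop about (482,444)) with the barrel end just above it (u≈486). I'll fit the edges to get the relative offset.

```bash
cat > fit.py <<'E'
import sys,pickle
from h import *
from scipy.optimize import least_squares
s,c=pickle.load(open(sys.argv[1]+".pkl","rb"))
img=c["img"]; hsv=cv2.cvtColor(img,cv2.COLOR_RGB2HSV)
m=((hsv[:,:,1]<60)).astype(np.uint8)   # ring metal
for y in range(180,232,4): print(y,"".join("%4d"%v for v in hsv[y,286:356:2,1]))
print()
for y in range(196,232,4): print(y,"".join("%4d"%v for v in hsv[y,286:356:2,2]))
E
python3 fit.py w4
```

```text
180  140 130 122 121 122 122 120 121 119 118 117 120 120 117 118 118 122 121 122 118 119 118 124 124 120 123 123 123 123 127 124  20   5   5   8
184  140 127 127 125 123 121 121 123 121 120 119  99  38  16  10  10   5   7   7   7   9  34  65 103 123 123 122 121 122 124 126 128 122  12   6
188  139 127 130 126 128 124 123 120  73  12   7   8   9   5   5   5   7   7   5   6   1   1   0   0   5  13 101 123 123 121 121 124 125 133  83
192  127 127 129 129 127 129  73   6   8   8  10   6  13  64  92 106 113 118 118  58   6   5   2   1   1   1   1   7  57 123 122 121 121 123 126
196  129 128 127 127 120  14   8   7   9  16 100 120 123 121 119 118 117 112 118 115 115 116 122  81   4   2   1   1   1  27 124 122 120 122 121
200  132 133 130 121  13  10   9   6  67 129 126 123 121 132 128 116 104 102 101 106 116 128 129 118 121 100   6   1   1   0   6 121 123 120 122
204  131 131 134  60   9   9   5  97 128 129 137 122 104 106 102 103 102 101 101 103 102 103 102 100 120 129 118   3   1   0   1  33 129 122 121
208  128 128 122  10   9   7  22 128 129 138 106 105 106 103 102 103 101 104 102 101 
[... 1390 characters left out ...]
 176 150 222 166 120 129 135 139 140 142 143 146 152 147 144 141 140 141 140 136 128 129 119 245 252 254 255 238 234 224
216  236 240 242 187 177 177 163 160 125 138 160 172 177 178 178 177 173 171 173 172 174 179 178 180 175 160 139 131 241 252 254 246 223 224 222
220  177 215 238 207 180 168 137 148 170 173 172 175 176 178 179 181 183 184 187 189 192 192 190 193 193 195 197 188 162 183 250 222 219 221 220
224  128 139 142 146 138 159 170 170 182 187 188 189 190 193 192 193 193 193 194 194 193 194 193 193 193 194 193 196 195 196 183 179 224 224 221
228  222 154 125 137 180 191 191 191 191 193 193 191 193 195 192 186 182 188 192 190 193 194 196 196 194 194 193 190 189 189 188 184 158 220 227
```

```bash
cat > fit.py <<'E'
import sys,pickle
from h import *
from scipy.optimize import least_squares
s,c=pickle.load(open(sys.argv[1]+".pkl","rb")); u0,v0,R,zt=map(float,sys.argv[2:6])
h=cv2.cvtColor(cv2.resize(c["img"],None,fx=4,fy=4,interpolation=cv2.INTER_LINEAR),cv2.COLOR_RGB2HSV).astype(int)
T=wT(c,s)
def scan(test,rlo,rhi,angs,inward):
    P=[]
    for a in np.radians(angs):
        rs=np.arange(rlo,rhi,.25)
        if inward: rs=rs[::-1]
        for r in rs:
            u,v=u0+r*np.cos(a),v0-r*np.sin(a)
            q=h[int(round((v+.5)*4-.5)),int(round((u+.5)*4-.5))]
            if test(q): P.append([u,v]);break
    return np.array(P)
def circ(P,z,R=None):
    w=plane(c,P,z,T)[:,:2]
    if R: f=lambda p:np.hypot(*(w-p[:2]).T)-R; x0=w.mean(0)
    else: f=lambda p:np.hypot(*(w-p[:2]).T)-p[2]; x0=[*w.mean(0),.01]
    o=least_squares(f,x0,loss="soft_l1",f_scale=3e-4); return o.x,np.sqrt(np.mean(f(o.x)**2))*1e3
tl=lambda p:((s["ee_rot"].T[:2,:2])@(p[:2]-s["tcp_pos"][:2])*1000).round(2)
ri,e1=circ(scan(lambda q:q[1]<60,20,36,range(10,170,3),True),.098,R)
bp=scan(lambda q:q[2]<180 and q[1]>75,4,23,range(40,141,4),True)
print("ring centre",tl(ri),"rms",round(e1,2))
for Rt in (None,.010,.012):
    b,e2=circ(bp,zt,Rt); print("tip",tl(b),"R",(b[2:]*1e3).round(2),Rt,"rms",round(e2,2),"move",(tl(ri)-tl(b)).round(2))
E
python3 fit.py w4 320.5 211 .021 .101
```

```text
ring centre [ 1.6  -0.98] rms 0.33
tip [-2.16 -0.22] R [14.1] None rms 0.07 move [ 3.76 -0.76]
tip [ 2.18 -0.29] R [] 0.01 rms 0.3 move [-0.58 -0.69]
tip [ 0.06 -0.24] R [] 0.012 rms 0.14 move [ 1.54 -0.74]
```

```bash
sed -i 's/range(40,141,4)/range(25,151,3)/; s/(None,.010,.012)/(None,.012,.014)/' fit.py; python3 fit.py w4 320.5 211 .021 .103; python3 fit.py w4 320.5 213 .021 .103
```

```text
ring centre [ 1.6  -0.98] rms 0.33
tip [-1.14 -0.17] R [13.64] None rms 0.08 move [ 2.74 -0.81]
tip [ 0.64 -0.11] R [] 0.012 rms 0.18 move [ 0.96 -0.87]
tip [-1.53 -0.18] R [] 0.014 rms 0.08 move [ 3.13 -0.8 ]
ring centre [ 1.59 -0.95] rms 0.35
tip [-1.48 -0.25] R [13.96] None rms 0.08 move [ 3.07 -0.7 ]
tip [ 0.68 -0.13] R [] 0.012 rms 0.26 move [ 0.91 -0.82]
tip [-1.52 -0.25] R [] 0.014 rms 0.08 move [ 3.11 -0.7 ]
```

Call:
move_arm([
  {"grip": 0,"xyz": [2.8,-0.8,0],"angular": [0,0,0]},
  {"grip": 0,"xyz": [2.8,-0.8,0],"angular": [0,0,0]},
  {"grip": 0,"xyz": [2.8,-0.8,0],"angular": [0,0,0]},
  {"grip": 0,"xyz": [2.8,-0.8,0],"angular": [0,0,0]},
])

```text
time_s: 6.65
tcp_pos: [0.5418, 0.1548, 0.1837]
ee_rot: [[-0.903, -0.429, 0.0], [-0.429, 0.903, 0.0], [-0.0, 0.0, -1.0]]
wrist_force: [-0.7, -0.9, -0.3]
gripper_width: 0.246
gripper_force: 30.0
```

```bash
python3 look.py w5;  python3 fit.py w5 320.5 214 .021 .103; python3 rings.py w5
```

```text
6.65 [0.5418 0.1548 0.1837] [[-0.9031, -0.4295, 0.0004], [-0.4295, 0.9031, 0.0002], [-0.0004, 0.0, -1.0]] [-0.72 -0.9  -0.26] 0.2455231536657135
ring centre [-1.53 -0.15] rms 0.31
tip [-1.21 -0.24] R [13.64] None rms 0.08 move [-0.32  0.09]
tip [ 0.63 -0.16] R [] 0.012 rms 0.25 move [-2.16  0.01]
tip [-1.61 -0.26] R [] 0.014 rms 0.09 move [0.08 0.11]
```

Centred to within about 0.1 mm. I'll lower it slowly.

Call:
move_arm([
  {"grip": 0,"xyz": [0,0,1],"angular": [0,0,0]},
  {"grip": 0,"xyz": [0,0,2],"angular": [0,0,0]},
  {"grip": 0,"xyz": [0,0,3],"angular": [0,0,0]},
  {"grip": 0,"xyz": [0,0,4],"angular": [0,0,0]},
  {"grip": 0,"xyz": [0,0,5],"angular": [0,0,0]},
  {"grip": 0,"xyz": [0,0,6],"angular": [0,0,0]},
  {"grip": 0,"xyz": [0,0,6],"angular": [0,0,0]},
])

```text
time_s: 7.4
tcp_pos: [0.5418, 0.1548, 0.1774]
ee_rot: [[-0.903, -0.429, -0.0], [-0.429, 0.903, -0.0], [0.0, -0.0, -1.0]]
wrist_force: [0.2, 0.6, -0.5]
gripper_width: 0.243
gripper_force: 30.0
```

Call:
move_arm([
  {"grip": 0,"xyz": [0,0,1],"angular": [0,0,0]},
  {"grip": 0,"xyz": [0,0,2],"angular": [0,0,0]},
  {"grip": 0,"xyz": [0,0,3],"angular": [0,0,0]},
  {"grip": 0,"xyz": [0,0,4.5],"angular": [0,0,0]},
  {"grip": 0,"xyz": [0,0,6],"angular": [0,0,0]},
  {"grip": 0,"xyz": [0,0,7],"angular": [0,0,0]},
  {"grip": 0,"xyz": [0,0,7],"angular": [0,0,0]},
  {"grip": 0,"xyz": [0,0,7],"angular": [0,0,0]},
])

```text
time_s: 8.2
tcp_pos: [0.5418, 0.1549, 0.1705]
ee_rot: [[-0.903, -0.429, 0.0], [-0.429, 0.903, -0.0], [-0.0, -0.0, -1.0]]
wrist_force: [-0.4, 0.5, -0.7]
gripper_width: 0.244
gripper_force: 30.0
```

Call:
move_arm([
  {"grip": 0,"xyz": [0,0,-4],"angular": [0,0,0]},
  {"grip": 0,"xyz": [0,0,-12],"angular": [0,0,0]},
  {"grip": 0,"xyz": [0,0,-20],"angular": [0,0,0]},
  {"grip": 0,"xyz": [8,-7,-20],"angular": [0,0,0]},
  {"grip": 0,"xyz": [22,-20,-20],"angular": [0,0,0]},
  {"grip": 0,"xyz": [36,-32,-20],"angular": [0,0,0]},
  {"grip": 0,"xyz": [40.8,-36.8,-16],"angular": [0,0,0]},
  {"grip": 0,"xyz": [40.8,-36.8,-13],"angular": [0,0,0]},
  {"grip": 0,"xyz": [40.8,-36.8,-13],"angular": [0,0,0]},
  {"grip": 0,"xyz": [40.8,-36.8,-13],"angular": [0,0,0]},
])

```text
time_s: 9.2
tcp_pos: [0.521, 0.1043, 0.1834]
ee_rot: [[-0.903, -0.43, -0.0], [-0.43, 0.903, -0.0], [0.0, -0.0, -1.0]]
wrist_force: [0.3, 0.5, -0.8]
gripper_width: 0.243
gripper_force: 30.0
```

```bash
python3 look.py w6;  python3 fit.py w6 320.5 214 .019 .103
python3 - <<'E'
import cv2
from h import *
cv2.imwrite("pics/w6c.png",crop(cv2.imread("pics/w6.png"),240,130,160,120,4))
E
```

```text
9.2 [0.521  0.1043 0.1834] [[-0.903, -0.4296, -0.0], [-0.4296, 0.903, -0.0001], [0.0001, -0.0001, -1.0]] [ 0.26  0.49 -0.83] 0.24332918226359218
ring centre [-0.97 -0.23] rms 0.29
tip [ 0.36 -0.48] R [12.3] None rms 0.19 move [-1.33  0.25]
tip [ 0.72 -0.47] R [] 0.012 rms 0.2 move [-1.69  0.24]
tip [-1.57 -0.63] R [] 0.014 rms 0.3 move [0.6 0.4]
```

View pics/w6c.png

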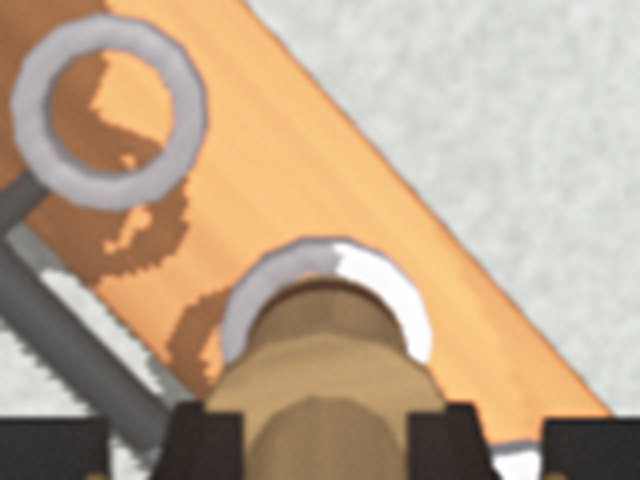

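The barrel covers ring 2's whole hole, so it looks too wide for it. I'll shift +0.5 mm in x and feel gently.

Call:
move_arm([
  {"grip": 0,"xyz": [0.5,0,0],"angular": [0,0,0]},
  {"grip": 0,"xyz": [0.5,0,1],"angular": [0,0,0]},
  {"grip": 0,"xyz": [0.5,0,2],"angular": [0,0,0]},
  {"grip": 0,"xyz": [0.5,0,2.5],"angular": [0,0,0]},
  {"grip": 0,"xyz": [0.5,0,3],"angular": [0,0,0]},
  {"grip": 0,"xyz": [0.5,0,3],"angular": [0,0,0]},
])

```text
time_s: 9.85
tcp_pos: [0.5202, 0.1039, 0.1805]
ee_rot: [[-0.903, -0.429, -0.0], [-0.429, 0.903, -0.0], [0.0, 0.0, -1.0]]
wrist_force: [0.3, 0.1, -0.7]
gripper_width: 0.245
gripper_force: 30.0
```

Call:
move_arm([
  {"grip": 0,"xyz": [0,0,0.3],"angular": [0,0,0]},
  {"grip": 0,"xyz": [0,0,0.6],"angular": [0,0,0]},
  {"grip": 0,"xyz": [0,0,0.6],"angular": [0,0,0]},
])

```text
time_s: 10.15
tcp_pos: [0.5203, 0.1039, 0.1802]
ee_rot: [[-0.903, -0.429, 0.0], [-0.429, 0.903, 0.0], [-0.0, -0.0, -1.0]]
wrist_force: [-0.9, 0.8, -0.1]
gripper_width: 0.248
gripper_force: 30.0
```

Call:
move_arm([
  {"grip": 0,"xyz": [0,0,0.3],"angular": [0,0,0]},
  {"grip": 0,"xyz": [0,0,0.6],"angular": [0,0,0]},
  {"grip": 0,"xyz": [0,0,0.6],"angular": [0,0,0]},
])

```text
time_s: 10.45
tcp_pos: [0.5205, 0.1039, 0.1798]
ee_rot: [[-0.903, -0.43, 0.001], [-0.43, 0.903, 0.0], [-0.001, -0.0, -1.0]]
wrist_force: [-0.2, 0.1, 2.7]
gripper_width: 0.244
gripper_force: 30.0
```

Call:
move_arm([
  {"grip": 0,"xyz": [0,0,0.3],"angular": [0,0,0]},
  {"grip": 0,"xyz": [0,0,0.3],"angular": [0,0,0]},
  {"grip": 0,"xyz": [0,0,0.3],"angular": [0,0,0]},
])

```text
time_s: 10.75
tcp_pos: [0.5208, 0.1041, 0.1793]
ee_rot: [[-0.903, -0.43, 0.001], [-0.43, 0.903, 0.0], [-0.002, -0.0, -1.0]]
wrist_force: [1.0, 0.2, 1.7]
gripper_width: 0.245
gripper_force: 30.0
```

Call:
move_arm([
  {"grip": 0,"xyz": [0,0,0.3],"angular": [0,0,0]},
  {"grip": 0,"xyz": [0,0,0.5],"angular": [0,0,0]},
  {"grip": 0,"xyz": [0,0,0.5],"angular": [0,0,0]},
])

```text
time_s: 11.05
tcp_pos: [0.5208, 0.1041, 0.1791]
ee_rot: [[-0.903, -0.43, 0.002], [-0.43, 0.903, 0.0], [-0.002, -0.0, -1.0]]
wrist_force: [2.2, -0.3, 3.5]
gripper_width: 0.244
gripper_force: 30.0
```

Call:
move_arm([
  {"grip": 0,"xyz": [-0.8,0,0],"angular": [0,0,0]},
  {"grip": 0,"xyz": [-0.8,0,0.3],"angular": [0,0,0]},
  {"grip": 0,"xyz": [-0.8,0,0.6],"angular": [0,0,0]},
  {"grip": 0,"xyz": [-0.8,0,0.6],"angular": [0,0,0]},
])

```text
time_s: 11.45
tcp_pos: [0.5213, 0.1042, 0.1788]
ee_rot: [[-0.903, -0.43, 0.001], [-0.43, 0.903, 0.0], [-0.001, -0.0, -1.0]]
wrist_force: [1.4, 0.7, 7.1]
gripper_width: 0.244
gripper_force: 30.0
```

Ring 2 stops the barrel: about 8 N at 1 to 2 mm depth and no further movement. I'll go back to ring 1.

Call:
move_arm([
  {"grip": 0,"xyz": [0,0,-4],"angular": [0,0,0]},
  {"grip": 0,"xyz": [0,0,-14],"angular": [0,0,0]},
  {"grip": 0,"xyz": [-8,7,-16],"angular": [0,0,0]},
  {"grip": 0,"xyz": [-22,20,-16],"angular": [0,0,0]},
  {"grip": 0,"xyz": [-36,33,-16],"angular": [0,0,0]},
  {"grip": 0,"xyz": [-40.5,36.8,-12],"angular": [0,0,0]},
  {"grip": 0,"xyz": [-40.5,36.8,-6],"angular": [0,0,0]},
  {"grip": 0,"xyz": [-40.5,36.8,-6],"angular": [0,0,0]},
  {"grip": 0,"xyz": [-40.5,36.8,-6],"angular": [0,0,0]},
])

```text
time_s: 12.35
tcp_pos: [0.5412, 0.1544, 0.1833]
ee_rot: [[-0.903, -0.429, -0.001], [-0.429, 0.903, -0.001], [0.002, -0.0, -1.0]]
wrist_force: [-0.4, -0.2, -0.5]
gripper_width: 0.241
gripper_force: 30.0
```

```bash
python3 look.py w7;  python3 fit.py w7 320.5 214 .021 .103
```

```text
12.35 [0.5412 0.1544 0.1833] [[-0.9032, -0.4292, -0.0015], [-0.4292, 0.9032, -0.0009], [0.0017, -0.0002, -1.0]] [-0.39 -0.19 -0.46] 0.24124197266730316
ring centre [-2.18 -0.01] rms 0.28
tip [-1.13 -0.19] R [13.86] None rms 0.09 move [-1.05  0.18]
tip [ 0.94 -0.1 ] R [] 0.012 rms 0.28 move [-3.12  0.09]
tip [-1.29 -0.19] R [] 0.014 rms 0.09 move [-0.89  0.18]
```

Call:
move_arm([
  {"grip": 0,"xyz": [-0.5,0.1,0],"angular": [0,0,0]},
  {"grip": 0,"xyz": [-0.5,0.1,0],"angular": [0,0,0]},
  {"grip": 0,"xyz": [-0.5,0.1,0],"angular": [0,0,0]},
])

```text
time_s: 12.7
tcp_pos: [0.5422, 0.155, 0.1842]
ee_rot: [[-0.903, -0.429, 0.0], [-0.429, 0.903, 0.0], [-0.0, 0.0, -1.0]]
wrist_force: [-0.3, -0.1, -1.4]
gripper_width: 0.244
gripper_force: 30.0
```

```bash
python3 look.py w8;  python3 fit.py w8 320.5 214 .021 .103
```

```text
12.7 [0.5422 0.155  0.1842] [[-0.9032, -0.4291, 0.0004], [-0.4291, 0.9032, 0.0003], [-0.0005, 0.0001, -1.0]] [-0.3  -0.06 -1.43] 0.24415708328734426
ring centre [-1.11 -0.06] rms 0.32
tip [-1.36 -0.25] R [13.65] None rms 0.07 move [0.25 0.19]
tip [ 0.49 -0.16] R [] 0.012 rms 0.25 move [-1.6  0.1]
tip [-1.75 -0.26] R [] 0.014 rms 0.09 move [0.64 0.2 ]
```

Call:
move_arm([
  {"grip": 0,"xyz": [0.4,0.1,0],"angular": [0,0,0]},
  {"grip": 0,"xyz": [0.4,0.1,2],"angular": [0,0,0]},
  {"grip": 0,"xyz": [0.4,0.1,4],"angular": [0,0,0]},
  {"grip": 0,"xyz": [0.4,0.1,6],"angular": [0,0,0]},
  {"grip": 0,"xyz": [0.4,0.1,9],"angular": [0,0,0]},
  {"grip": 0,"xyz": [0.4,0.1,13],"angular": [0,0,0]},
  {"grip": 0,"xyz": [0.4,0.1,14],"angular": [0,0,0]},
])

```text
time_s: 13.45
tcp_pos: [0.5418, 0.155, 0.1694]
ee_rot: [[-0.903, -0.429, -0.0], [-0.429, 0.903, -0.0], [0.0, -0.0, -1.0]]
wrist_force: [0.1, 0.5, -1.5]
gripper_width: 0.24
gripper_force: 30.0
```

Call:
move_arm([
  {"grip": 0,"xyz": [0,0,3],"angular": [0,0,0]},
  {"grip": 0,"xyz": [0,0,7],"angular": [0,0,0]},
  {"grip": 0,"xyz": [0,0,11],"angular": [0,0,0]},
  {"grip": 0,"xyz": [0,0,15],"angular": [0,0,0]},
  {"grip": 0,"xyz": [0,0,19],"angular": [0,0,0]},
  {"grip": 0,"xyz": [0,0,23],"angular": [0,0,0]},
  {"grip": 0,"xyz": [0,0,27],"angular": [0,0,0]},
  {"grip": 0,"xyz": [0,0,30],"angular": [0,0,0]},
  {"grip": 0,"xyz": [0,0,30],"angular": [0,0,0]},
])

```text
time_s: 14.35
tcp_pos: [0.5417, 0.155, 0.1395]
ee_rot: [[-0.903, -0.429, -0.0], [-0.429, 0.903, -0.0], [0.0, -0.0, -1.0]]
wrist_force: [0.7, 0.2, -0.9]
gripper_width: 0.244
gripper_force: 30.0
```

Call:
move_arm([
  {"grip": 0,"xyz": [0,0,1],"angular": [0,0,0]},
  {"grip": 0,"xyz": [0,0,2],"angular": [0,0,0]},
  {"grip": 0,"xyz": [0,0,3],"angular": [0,0,0]},
  {"grip": 0,"xyz": [0,0,3],"angular": [0,0,0]},
])

```text
time_s: 14.75
tcp_pos: [0.5417, 0.155, 0.1369]
ee_rot: [[-0.903, -0.429, 0.0], [-0.429, 0.903, -0.0], [-0.0, -0.0, -1.0]]
wrist_force: [0.2, -0.2, -1.4]
gripper_width: 0.245
gripper_force: 30.0
```

Call:
move_arm([
  {"grip": 0,"xyz": [0,0,0.4],"angular": [0,0,0]},
  {"grip": 0,"xyz": [0,0,0.8],"angular": [0,0,0]},
  {"grip": 0,"xyz": [0,0,0.8],"angular": [0,0,0]},
])

```text
time_s: 15.05
tcp_pos: [0.5418, 0.1551, 0.1362]
ee_rot: [[-0.903, -0.429, 0.0], [-0.429, 0.903, 0.0], [-0.0, 0.0, -1.0]]
wrist_force: [-0.1, 0.9, -1.4]
gripper_width: 0.244
gripper_force: 30.0
```

Call:
move_arm([
  {"grip": 0,"xyz": [0,0,0.3],"angular": [0,0,0]},
  {"grip": 0,"xyz": [0,0,0.5],"angular": [0,0,0]},
  {"grip": 0,"xyz": [0,0,0.5],"angular": [0,0,0]},
])

```text
time_s: 15.35
tcp_pos: [0.5417, 0.155, 0.1356]
ee_rot: [[-0.903, -0.429, -0.0], [-0.429, 0.903, -0.0], [0.0, -0.0, -1.0]]
wrist_force: [0.1, -0.4, -0.5]
gripper_width: 0.242
gripper_force: 30.0
```

Call:
move_arm([
  {"grip": 0,"xyz": [0,0,0.3],"angular": [0,0,0]},
  {"grip": 0,"xyz": [0,0,0.5],"angular": [0,0,0]},
  {"grip": 0,"xyz": [0,0,0.5],"angular": [0,0,0]},
])

```text
time_s: 15.65
tcp_pos: [0.5418, 0.1551, 0.1354]
ee_rot: [[-0.903, -0.43, 0.0], [-0.43, 0.903, 0.0], [-0.0, -0.0, -1.0]]
wrist_force: [-0.2, 0.6, 1.4]
gripper_width: 0.245
gripper_force: 30.0
```

Call:
move_arm([
  {"grip": 0,"xyz": [0,0,0.3],"angular": [0,0,0]},
  {"grip": 0,"xyz": [0,0,0.5],"angular": [0,0,0]},
  {"grip": 0,"xyz": [0,0,0.5],"angular": [0,0,0]},
])

```text
time_s: 15.95
tcp_pos: [0.5418, 0.1551, 0.1354]
ee_rot: [[-0.903, -0.43, 0.0], [-0.43, 0.903, 0.0], [-0.0, -0.0, -1.0]]
wrist_force: [-1.4, 0.1, 5.2]
gripper_width: 0.243
gripper_force: 30.0
```

The collar is seated, with force rising at z = 0.1354 as predicted. Releasing.

Call:
move_arm([
  {"grip": 0.2,"xyz": [0,0,-0.4],"angular": [0,0,0]},
  {"grip": 0.35,"xyz": [0,0,-0.4],"angular": [0,0,0]},
  {"grip": 0.5,"xyz": [0,0,-0.4],"angular": [0,0,0]},
  {"grip": 0.6,"xyz": [0,0,-0.4],"angular": [0,0,0]},
  {"grip": 0.7,"xyz": [0,0,-0.4],"angular": [0,0,0]},
  {"grip": 0.7,"xyz": [0,0,-0.4],"angular": [0,0,0]},
  {"grip": 0.7,"xyz": [0,0,-0.4],"angular": [0,0,0]},
])

```text
time_s: 16.65
tcp_pos: [0.5417, 0.155, 0.1349]
ee_rot: [[-0.903, -0.429, -0.0], [-0.429, 0.903, -0.0], [0.0, -0.0, -1.0]]
wrist_force: [-1.0, 0.1, 0.3]
gripper_width: 0.666
gripper_force: 0.0
```

Call:
move_arm([
  {"grip": 0.7,"xyz": [0,0,-5],"angular": [0,0,0]},
  {"grip": 0.7,"xyz": [0,0,-15],"angular": [0,0,0]},
  {"grip": 0.7,"xyz": [0,0,-35],"angular": [0,0,0]},
  {"grip": 0.7,"xyz": [0,0,-60],"angular": [0,0,0]},
  {"grip": 0.7,"xyz": [0,0,-85],"angular": [0,0,0]},
  {"grip": 0.7,"xyz": [0,0,-105],"angular": [0,0,0]},
  {"grip": 0.7,"xyz": [0,0,-110],"angular": [0,0,0]},
  {"grip": 0.7,"xyz": [0,0,-110],"angular": [0,0,0]},
  {"grip": 0.7,"xyz": [0,0,-110],"angular": [0,0,0]},
])

```text
time_s: 17.55
tcp_pos: [0.5411, 0.1548, 0.2441]
ee_rot: [[-0.903, -0.429, -0.002], [-0.429, 0.903, -0.0], [0.002, 0.0, -1.0]]
wrist_force: [0.6, -0.4, -0.3]
gripper_width: 0.699
gripper_force: 0.0
```

```bash
python3 look.py w9
python3 - <<'E'
from h import *
from station import r
c=r.capture("scene")
w=crop(cv2.imread("pics/w9.png"),240,120,160,120,3)[:,:,::-1]
cv2.imwrite("pics/fin.png",np.hstack([w[:,:390],crop(c["img"],220,150,100,90,4)])[:,:,::-1]) if False else cv2.imwrite("pics/fin.png",np.hstack([crop(cv2.imread("pics/w9.png"),270,120,100,100,4),crop(c["img"][:,:,::-1].copy(),250,140,100,100,4)]))
E
```

```text
17.55 [0.5411 0.1548 0.2441] [[-0.9032, -0.4291, -0.0017], [-0.4291, 0.9032, -0.0004], [0.0017, 0.0003, -1.0]] [ 0.65 -0.38 -0.31] 0.6987597495878188
```

View pics/fin.png

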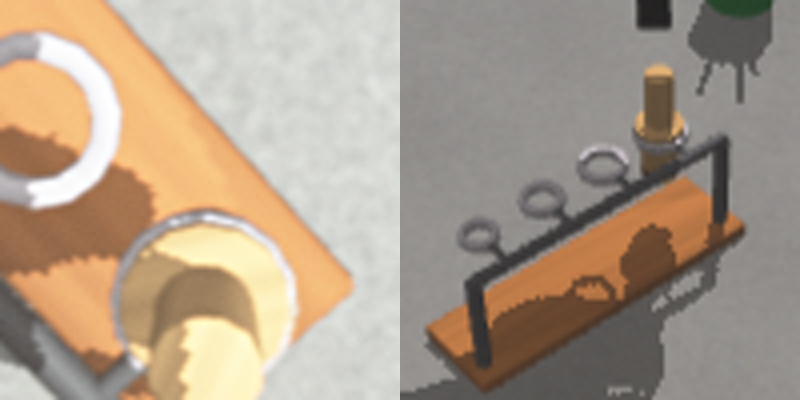

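The dauber stands upright in ring 1 with its collar flat on the ring, and the gripper is clear. Handing in.

```bash
python3 -c "
from station import r
print(r.finish_job())"
```

```text
the job is handed in; nothing more can be done
None
```

The job is handed in: ring 1 took the dauber from the card, ring 2 stopped it (about 8 N at most), and it now sits with its collar flat on ring 1, released, at about 18 s with the other objects not touched.

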